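# Shut the neck-blank rack and drop its latch bar

### The arm

A 6-joint arm with a two-finger parallel gripper is mounted at the origin on the work surface. World frame = base frame: x ahead of the robot, y to its left, z up, the work surface at z = 0. Lengths are in mm, angles in rad, forces in N, time in s.
With the tool pointing down it reaches from about 350 to 975 mm from the base axis. Payload 7.1 kg.
Tool frame: the origin (TCP) lies at the very end of the fingers, on their centre line; the grasp point (between the pads) lies 19 mm behind it (ctrl.grip_point_offset is the distance from the TCP to the grasp point, in mm); x points along the fingers, y is the direction in which the jaws open and shut, and the axes are right-handed (so a half turn about x gives the same grasp; the last joint's range is limited). The gripper opens to 88 mm and grips with 3 to 60 N. Pads are 20 mm wide; open, the fingers measure 115 mm over their backs; the gripper's body (75 mm by 178 mm) begins 61 mm behind the grasp point.
Start: joints at [-1.363, 0.423, 1.63, -0, 1.089, -0.019], TCP at [140.557, -608.973, 222.675] pointing down, gripper open.
Joint ranges: [-3, 3], [-0.9, 2.11], [0.09, 2.58], [-1.31, 4.45], [0.11, 2.69], [-2.54, 2.54]. Speed limits (rad/s): [2.39, 2.39, 3.01, 3.14, 3.14, 3.14].

### API

Orientations are given as a rotation vector (axis times angle).
In Python, from workcell import ctrl, vision, workorder gives the robot as it stands.
- The arm moves only by the shell command python3 -m crank 'ROWS'. ROWS is JSON, a list of rows, each a list of 3 entries, a list of its own where there are three numbers: the shift along the tool's x, y, z in m, then the turn, a rotation vector about the tool's x, y, z in rad, then the finger opening in m, from 0 to 0.0878. In form: [[[dx, dy, dz], [wx, wy, wz], jaw], ...]. A call has exactly 8 rows; each row shifts and turns the commanded pose from where the row before left it, along the tool's axes as they then stand; what a row does not reach is not made up. A row lasts 1/12 s, in which the tool goes at most 41.7 mm and 7.16 degrees, less where a joint would pass 70% of its speed; a pose out of reach is approached as far as the arm can. A call with a gripper value outside its range is refused whole. The fingers move at their own pace and stop on an object; the grip force is fixed at half the most. Time passes only in rows, so rows that do not move let the fingers close, or fill a call up. It gives the time, the measured TCP pose, the force and the opening at its end, in the units of the state.
- ctrl.get_obs(): the state, without advancing time (a new reading comes with each control period).
- vision.get_image(name): name is "scene" or "top" or "wrist"; returns a dict with "img" (400x640x3 uint8, blue, green, red), "mtx" (3x3 intrinsics, pixels), "rvec" (rotation vector, rad) and "tvec" (3), from world to camera coordinates, as OpenCV has them; the wrist camera has in their place "hand_eye" (4x4, takes a point from camera to tool coordinates, whose origin is the TCP and whose axes are the tool frame's). Camera axes: x right, y down, z forward; pixel columns grow to the right and rows downward; lengths in mm; the calibration is good to about 2 mm. A picture is of the moment at which its call begins: read the wrist's pose just before it. There is no depth.
- workorder.close_job(): hands the job in, once; it reports no verdict.
The state is a dict: "t": time; "qpos": joint angles; "qvel": joint speeds; "joint_torque": joint torques, N m; "ee_pos": TCP position; "orientation": TCP orientation; "ft_force": force on the tool from outside, world axes, zero at the start; "moment": the same for the moment, N m; "width": finger opening in mm.
Only numpy, scipy, OpenCV 4.12 (cv2) and the standard library are available. Lean on these libraries where they do the work, as an engineer would, in place of code of your own. Each camera call takes 0.05 s, during which the arm holds its last target.

### The job

Shut the rack's gate and latch it: with the red knob lift the latch bar over the lip of its brass catch, swing the gate in until the bar gently meets the catch's back plate, and let the bar drop right down into the slot so that the gate stays shut when you let go. The catch is hand-adjusted, so feel for it and never force the bar against it; leave the things lying around undisturbed.

Things in the scene. Friction and masses are not known exactly. Their poses are not given: they have to be found in the camera images.
- rack: Fixed plywood rack for guitar-neck blanks, 300 wide, 235 deep, 100 high; it never moves in a run. Its origin is on the table in the plane of the closed gate, midway along its front; its x axis points into the rack (away from the gate's opening side), y along the front toward the gate's hinge, z up.
- gate_hinge (a point): Point on the gate's vertical hinge axis, 127 mm above the table (in the rack's frame x 0, y +130). Fixed.
- gate (a joint): Angle of the slatted wooden gate (14 thick, 10 to 235 out from the hinge, 18 to 116 high). About 0 (see catch_mount) is shut, positive is swung out (free end toward the rack's -x). Spring hinge with friction: it stays where left between about 0.5 and 0.9 rad; nearer to shut it springs out unless latched. Pushing it shut at the red knob takes up to about 8 N.
- bar (a joint): Lift angle of the steel gravity latch bar on the gate's top edge: 0 is level, resting on the gate; positive is free end up, to a stop at 0.32. Bar about 200 g, 12 thick across the gate, 16 high, underside 127 above the table when level, in the gate's plane. Its level pivot is 50 out from the hinge axis, 135 above the table; its free end is 290 out from the hinge axis.
- bar_knob (a point): Middle of the red round knob, 20 diameter, standing upright 44 high on the bar, so from 143 to 187 above the table when the bar is level; this point is 168 above the table and 185 out from the hinge axis. It is lifted and swung with the bar.
- catch_mount (a point): Nominal centre of the brass catch's slot, 265 out from the hinge axis on the line of the closed bar, 127 above the table (level bar's underside). Fixed to the rack. The catch was set by hand: its true slot lies anywhere within 18 mm of this point along the rack's x axis, unmeasured, so the shut gate reads anywhere within 0.08 rad of 0. The catch is 22 long along the bar.
- catch_post (a point): Top of the dark wooden post that carries the catch, 117 above the table under catch_mount. Catch, from the rack's -x to +x: a lip 10 thick, its top 152 above the table; a slot 16 wide; a rubber-faced back plate, top 202. The bar clears the lip when lifted over 0.12 rad, and still meets the plate at its full lift. Pressed sideways on lip or plate, the bar rubs and may not fall by its own weight.
- blank: Loose dark wooden neck blank lying in the rack, 55 x 235 x 20; origin at the centre of its underside. Leave alone.
- tape: Loose yellow ring of tape lying flat, 90 diameter, 22 high; origin at the centre of its underside. Leave alone.
- glue: Loose white bottle with an orange cap, 52 diameter, 120 high, standing; origin at the centre of its underside. Leave alone.
- sander: Loose cork sanding block, 100 x 45 x 22; origin at the centre of its underside. Leave alone.

How it is judged:
By the outcome, as a careful person would: the job done as asked, in the order asked, and still so for the second after the job is handed in, with the robot touching nothing.
It also fails if it takes over 51 s, if anything falls off the work surface, if the arm or the gripper's body presses on something with over 40 N, if the wrist force passes 120 N, or if a joint passes its speed limit or range.

## Working session

There is one attempt and no reset: what is moved stays moved. The work goes in short steps, Python scripts to look and compute and a shell command to move; the robot and the scene stay as the last step left them, time stands still between calls to the robot, and variables do not carry over. Pictures are saved under pics/ and viewed, and the job is handed in when it is done.

```bash
ls; mkdir -p pics; python3 - <<'E'
from workcell import ctrl, vision
import cv2
o=ctrl.get_obs(); print(o)
for n in ("scene","top","wrist"):
    d=vision.get_image(n); cv2.imwrite(f"pics/{n}0.png",d["img"]); print(n,{k:v for k,v in d.items() if k!="img"})
E
```

```text
pics
{'t': 0.0, 'qpos': array([-1.36301057e+00,  4.23810372e-01,  1.63068516e+00,  1.23431026e-05,
        1.08860683e+00, -1.90142803e-02]), 'qvel': array([ 0.00130379, -0.00062949, -0.00060553,  0.00143278,  0.00094799,
       -0.00062952]), 'joint_torque': array([-3.72312516e-04, -5.44634628e+01, -2.73666251e+01,  6.44262764e-02,
        2.27873161e-02, -1.37520647e-04]), 'ee_pos': array([ 140.4428622 , -608.44568021,  221.9226284 ]), 'orientation': array([ 2.10188617,  0.2409816 , -2.10216416]), 'ft_force': array([ 0.56024494, -0.1161402 , -0.32093961]), 'moment': array([-0.0316916 , -0.00499924,  0.00941889]), 'width': 88.15386980419878}
scene {'mtx': array([[425.35135986,   0.        , 314.84287072],
       [  0.        , 425.35135986, 198.79866548],
       [  0.        ,   0.        ,   1.        ]]), 'rvec': array([ 1.40809255,  2.30732821, -0.80030531]), 'tvec': array([ 258.59297914, -362.21327181, 1523.92528992])}
top {'mtx': array([[477.54579058,   0.        , 312.82227711],
       [  0.        , 477.54579058, 207.51671033],
       [  0.        ,   0.        ,   1.        ]]), 'rvec': array([ 2.21324846, -2.16348671,  0.09501816]), 'tvec': array([  15.89513615,  619.08933543, 1220.64154588])}
wrist {'mtx': array([[346.15480311,   0.        , 319.25092231],
       [  0.        , 346.15480311, 199.61720634],
       [  0.        ,   0.        ,   1.        ]]), 'hand_eye': array([[-9.43659496e-05, -2.80447719e-01,  9.59869297e-01,
        -1.61086849e+02],
       [ 9.99999699e-01, -7.65191489e-04, -1.25256935e-04,
         1.03277365e-01],
       [ 7.69611838e-04,  9.59868997e-01,  2.80447707e-01,
        -7.71578082e+01],
       [ 0.00000000e+00,  0.00000000e+00,  0.00000000e+00,
         1.00000000e+00]])}
```

View pics/scene0.png

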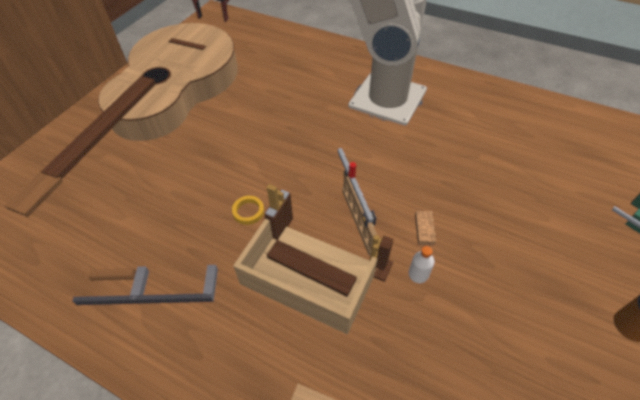

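View pics/top0.png

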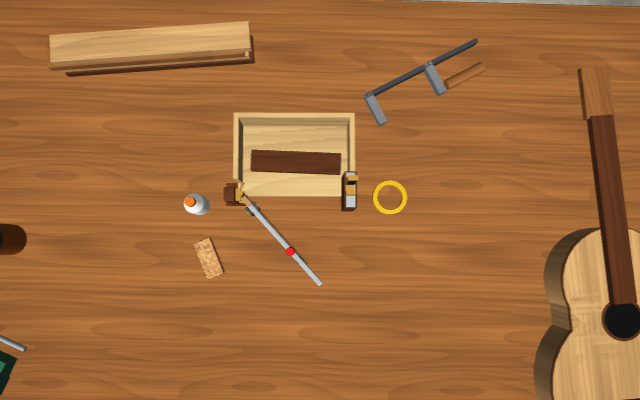

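View pics/wrist0.png

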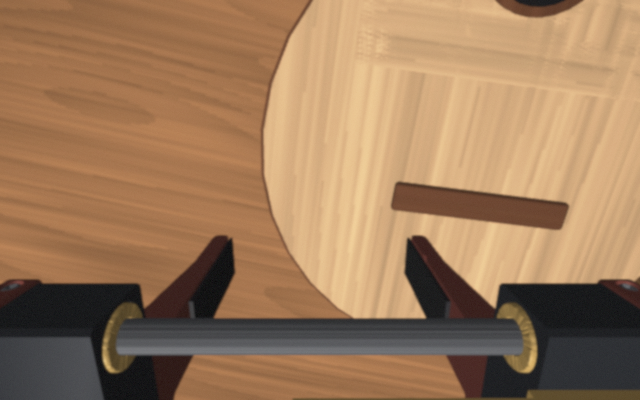

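The scene and top views show the rack, with the gate swung out and its free end toward the robot. The red knob is at about (290,251) in top and (352,170) in scene, and the catch post at about (349,190) in top. Next I measure these.

```bash
cat > h.py <<'E'
import numpy as np, cv2
from workcell import ctrl, vision
from scipy.spatial.transform import Rotation as R
def cam(d):
    M=R.from_rotvec(d["rvec"]).as_matrix(); return d["mtx"],M,np.array(d["tvec"])
def ray(d,u,v):
    K,M,t=cam(d); c=-M.T@t; r=M.T@np.linalg.inv(K)@[u,v,1]; return c,r/np.linalg.norm(r)
def onz(d,u,v,z):
    c,r=ray(d,u,v); return c+r*(z-c[2])/r[2]
def proj(d,p):
    K,M,t=cam(d); q=K@(M@np.array(p)+t); return q[:2]/q[2]
def two(d1,p1,d2,p2):
    c1,r1=ray(d1,*p1);c2,r2=ray(d2,*p2)
    s=np.linalg.lstsq(np.c_[r1,-r2],c2-c1,rcond=None)[0]
    a=c1+r1*s[0];b=c2+r2*s[1]; return (a+b)/2,np.linalg.norm(a-b)
def red(img):
    h=cv2.cvtColor(img,cv2.COLOR_BGR2HSV); m=(((h[...,0]<6)|(h[...,0]>174))&(h[...,1]>190)&(h[...,2]>100)).astype(np.uint8)
    n,l,s,c=cv2.connectedComponentsWithStats(m); i=1+np.argsort(-s[1:,4])[:3]; return [(s[k],c[k]) for k in i]
E
python3 - <<'E'
from h import *
T=vision.get_image("top");S=vision.get_image("scene")
rt=red(T["img"]);rs=red(S["img"]); print(rt,rs)
print("knob",two(T,rt[0][1],S,rs[0][1]))
# blow ups
a=cv2.resize(T["img"][100:300,180:420],None,fx=3.3,fy=3,interpolation=cv2.INTER_CUBIC)
a=cv2.resize(T["img"][105:300,180:420],(792,int(195*3.3)),interpolation=cv2.INTER_CUBIC)[:600]
cv2.imwrite("pics/t1.png",a)
b=cv2.resize(S["img"][140:330,220:450],None,fx=3.1,fy=3.1,interpolation=cv2.INTER_CUBIC);cv2.imwrite("pics/s1.png",b)
print(a.shape,b.shape)
E
```

```text
[(array([286, 247,   9,   9,  57], dtype=int32), array([289.8245614 , 251.22807018]))] [(array([350, 163,   5,  13,  39], dtype=int32), array([352.25641026, 168.61538462]))]
knob (array([505.89794331,  82.78848675, 167.82419007]), np.float64(2.180332994497527))
(600, 792, 3) (589, 713, 3)
```

View pics/t1.png

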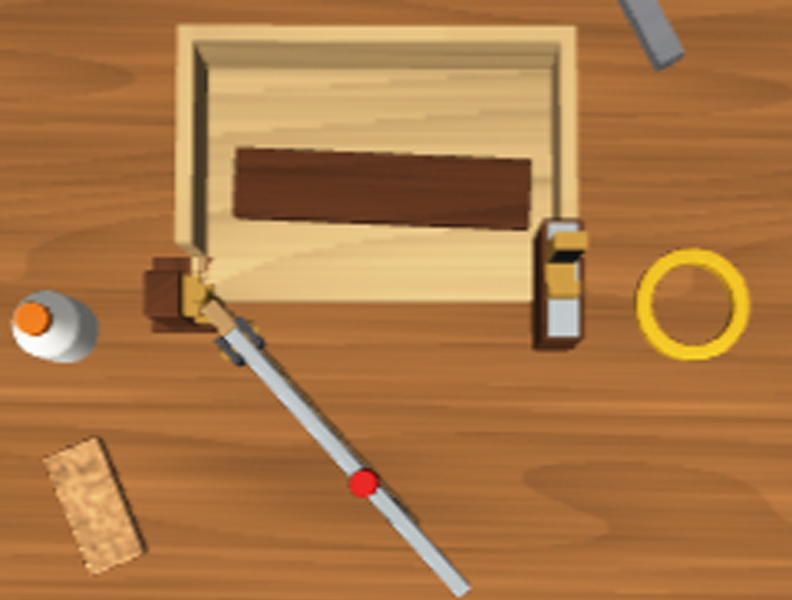

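View pics/s1.png

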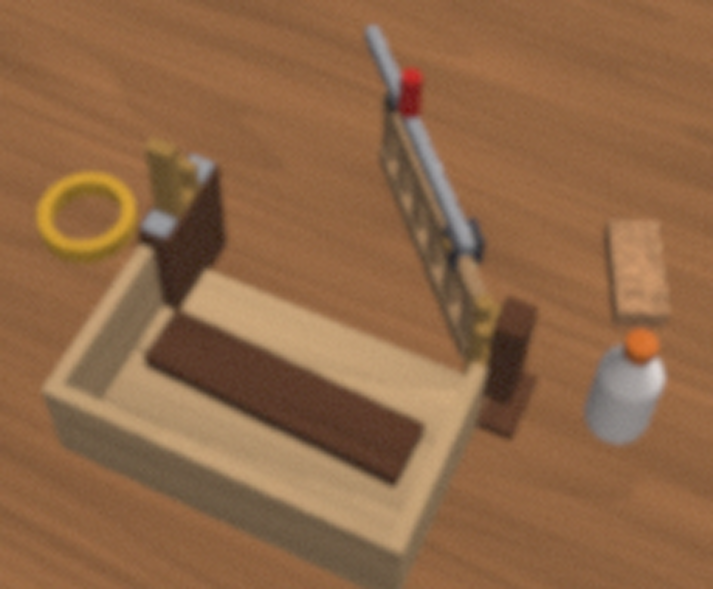

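```bash
python3 - <<'E'
from h import *
np.set_printoptions(precision=1,suppress=True)
T=vision.get_image("top");S=vision.get_image("scene")
t=lambda x,y:(180+x/3.3,105+y/3.3)
s=lambda x,y:(220+x/3.1,140+y/3.1)
L=onz(T,*t(177,25),100);Rr=onz(T,*t(578,25),100)
print("back corners",L,Rr,np.linalg.norm(L-Rr))
y=(L-Rr)/np.linalg.norm(L-Rr); y=y[:2]; yaw=np.arctan2(y[1],y[0])
x=np.array([y[1],-y[0]]); print("x,y axes",x,y)
mid=((L+Rr)/2)[:2]; org=mid-235*x; 
org_b=mid-(235)*x
hinge=org+130*y; print("org(if back at 235)",org,"hinge",hinge,"hinge px z127",proj(T,[*hinge,127]))
k=onz(T,289.8,251.2,187); e=onz(T,*t(462,590),143)
print("knob z187",k,"end",e,"dist",np.linalg.norm((k-e)[:2]))
dv=(k-e)[:2];dv/=np.linalg.norm(dv)
h2=k[:2]+185*dv; print("hinge from bar",h2, "knob-hinge",np.linalg.norm(k[:2]-hinge))
pl=onz(T,*t(570,243),202);lip=onz(T,*t(563,280),152)
def rk(p): 
    q=np.array(p)[:2]-h2; return q@x,q@y
for n,px,z in [("plate near",t(550,247),202),("plate far",t(586,233),202),("plate nearedge mid",t(567,247),202),("lip slot edge",t(563,263),152),("lip front edge",t(563,297),152),("lipL",t(547,280),152),("lipR",t(580,280),152)]:
    p=onz(T,*px,z);print(n,p,rk(p))
print("gate ang",np.arctan2(*(rk(k)))+np.pi,rk(k),rk(e))
p,g=two(T,t(570,240),S,s(165,147));print("plate top tri",p,g,rk(p))
E
```

```text
back corners [843.8 232.  100. ] [851.6 -69.  100. ] 301.14234542217343
x,y axes [1. 0.] [-0.  1.]
org(if back at 235) [612.8  75.4] hinge [609.4 205.4] hinge px z127 [239.7 206.4]
knob z187 [506.7  81.2 187. ] end [432.1  10.6 143. ] dist 102.72503194060751
hinge from bar [641.1 208.3] knob-hinge 161.19068858065293
plate near [669.  -42.6 202. ] (np.float64(21.37116465034379), np.float64(-251.47179981160457))
plate far [679.1 -66.9 202. ] (np.float64(30.911727258804095), np.float64(-276.04779473779615))
plate nearedge mid [669.2 -54.1 202. ] (np.float64(21.35057689576503), np.float64(-263.0279711815577))
lip slot edge [664.5 -56.  152. ] (np.float64(16.587663441357282), np.float64(-264.82999165974815))
lip front edge [640.3 -56.4 152. ] (np.float64(-7.686851727086655), np.float64(-264.60228449130074))
lipL [652.1 -44.9 152. ] (np.float64(4.463738407494861), np.float64(-253.34596818403378))
lipR [652.7 -68.3 152. ] (np.float64(4.41581907407205), np.float64(-276.79989332607795))
gate ang 0.8390976254114859 (np.float64(-137.64749534638065), np.float64(-123.6048826902405)) (np.float64(-214.07908105449727), np.float64(-192.23902064899727))
plate top tri [672.9 -53.4 199.3] 6.542172759576372 (np.float64(25.033901573983538), np.float64(-262.4139575178737))
```

```bash
python3 - <<'E'
from h import *
np.set_printoptions(precision=3,suppress=True)
o=ctrl.get_obs(); M=R.from_rotvec(o["orientation"]).as_matrix(); print(o["t"],M)
T=vision.get_image("top"); K,m,t=cam(T); print("cam",-m.T@t)
p=o["ee_pos"]; tgt=np.array([506,82,250]); print("tool shift",M.T@(tgt-p))
d=np.array([-.736,-.677]); n=np.array([-d[1],d[0]])
for s in(1,-1):
    a=np.arctan2(*(s*n)[::-1])-np.arctan2(M[1,1],M[0,1]); a=(a+np.pi)%(2*np.pi)-np.pi
    print("yaw change",s*n,a)
E
```

```text
0.35 [[-0.     0.225 -0.974]
 [ 0.    -0.974 -0.225]
 [-1.    -0.    -0.   ]]
cam [ 524.84    43.179 1263.396]
tool shift [ -27.289 -590.981 -511.453]
yaw change [ 0.677 -0.736] 0.5168352235261522
yaw change [-0.677  0.736] -2.6247574300636405
```

```bash

python3 -m crank '[[[-0.006,-0.012,-0.010],[0,0,0],0.0878],[[-0.006,-0.025,-0.0215],[0,0,0],0.0878],[[-0.006,-0.025,-0.0215],[0,0,0],0.0878],[[-0.006,-0.025,-0.0215],[0,0,0],0.0878],[[-0.003,-0.025,-0.0215],[0,0,0],0.0878],[[0,-0.025,-0.0215],[0,0,0],0.0878],[[0,-0.025,-0.0215],[0,0,0],0.0878],[[0,-0.025,-0.0215],[0,0,0],0.0878]]'
python3 -m crank '[[[0,-0.025,-0.0215],[0,0,0],0.0878],[[0,-0.025,-0.0215],[0,0,0],0.0878],[[0,-0.025,-0.0215],[0,0,0],0.0878],[[0,-0.025,-0.0215],[0,0,0],0.0878],[[0,-0.025,-0.0215],[0,0,0],0.0878],[[0,-0.025,-0.0215],[0,0,0],0.0878],[[0,-0.025,-0.0215],[0,0,0],0.0878],[[0,-0.025,-0.0215],[0,0,0],0.0878]]'
```

```text
t: 1.07
ee_pos: [255.4, -388.4, 250.2]
orientation: [2.102, 0.239, -2.101]
ft_force: [0.9, 0.9, 0.2]
width: 87.9
t: 1.73
ee_pos: [377.5, -154.9, 250.2]
orientation: [2.102, 0.239, -2.1]
ft_force: [0.5, -0.5, 0.5]
width: 87.6
```

```bash

python3 -m crank '[[[0,-0.028,-0.0245],[0,0,0],0.0878],[[0,-0.028,-0.0245],[0,0,0],0.0878],[[0,-0.028,-0.0245],[0,0,0],0.0878],[[0,-0.028,-0.0245],[0,0,0],0.0878],[[0,-0.028,-0.0245],[0,0,0],0.0878],[[0,-0.028,-0.0245],[0,0,0],0.0878],[[0,-0.026,-0.022],[0,0,0],0.0878],[[0,-0.010,-0.010],[0,0,0],0.0878]]'
python3 -m crank '[[[0,0,0],[-0.075,0,0],0.06],[[0,0,0],[-0.075,0,0],0.06],[[0,0,0],[-0.075,0,0],0.06],[[0,0,0],[-0.075,0,0],0.06],[[0,0,0],[-0.075,0,0],0.06],[[0,0,0],[-0.075,0,0],0.06],[[0,0,0],[-0.067,0,0],0.06],[[0,0,0],[0,0,0],0.06]]'
python3 - <<'E'
from h import *
np.set_printoptions(precision=3,suppress=True)
o=ctrl.get_obs(); d=vision.get_image("wrist"); cv2.imwrite("pics/w1.png",d["img"])
M=R.from_rotvec(o["orientation"]).as_matrix(); print(o["t"],o["ee_pos"],o["qpos"],M, red(d["img"]))
E
```

```text
t: 2.4
ee_pos: [506.9, 85.6, 250.2]
orientation: [2.102, 0.243, -2.099]
ft_force: [0.0, -0.2, 0.4]
width: 87.8
t: 3.07
ee_pos: [505.3, 81.6, 249.9]
orientation: [1.785, 0.699, -1.786]
ft_force: [-0.9, -0.4, 0.5]
width: 60.2
3.0667 [505.267  81.577 249.894] [ 0.137  0.223  1.852 -0.     1.067  0.962] [[-0.     0.679 -0.734]
 [-0.    -0.734 -0.679]
 [-1.    -0.     0.   ]] [(array([325, 188,   5,   3,   7], dtype=int32), array([326.714, 189.143])), (array([321, 191,   5,   5,   6], dtype=int32), array([323.333, 193.167])), (array([314, 189,   2,   5,   5], dtype=int32), array([314.2, 191. ]))]
```

View pics/w1.png

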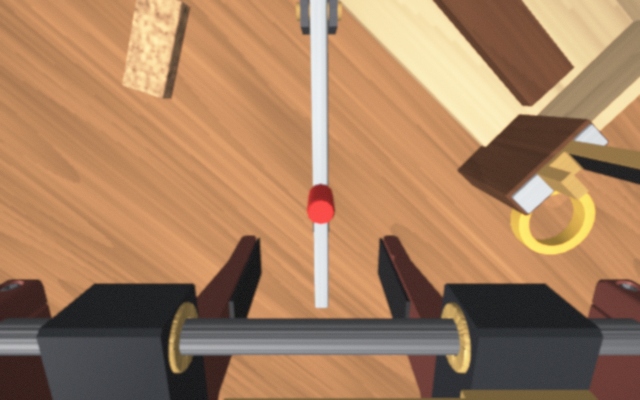

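The wrist view shows the knob at (320,204), centred between the jaws. The bar runs nearly straight down the image, from (318,30) to (321,305). I'll turn these pixels into positions.

```bash
cat >> h.py <<'E'
def wonz(o,d,u,v,z):
    M=R.from_rotvec(o["orientation"]).as_matrix(); H=d["hand_eye"]
    c=o["ee_pos"]+M@H[:3,3]; r=M@H[:3,:3]@np.linalg.inv(d["mtx"])@[u,v,1]; return c+r*(z-c[2])/r[2]
E
python3 - <<'E'
from h import *
np.set_printoptions(precision=2,suppress=True)
o=ctrl.get_obs(); d=vision.get_image("wrist"); im=d["img"].astype(int)
b,g,r=im[...,0],im[...,1],im[...,2]
m=((r>150)&(g<90)&(b<90)).astype(np.uint8); ys,xs=np.nonzero(m); print("knob box",xs.min(),xs.max(),ys.min(),ys.max())
kt=wonz(o,d,(xs.min()+xs.max())/2,212,187); print("knobtop approx",kt, "width check", wonz(o,d,xs.max()+.5,212,187)-wonz(o,d,xs.min()-.5,212,187))
P=[]
for v in list(range(45,175,10))+list(range(235,300,10)):
    row=im[v,295:345]; k=np.nonzero((row.min(1)>150)&(row.max(1)-row.min(1)<40))[0]
    if len(k): P.append(wonz(o,d,295+k.mean(),v,143)[:2])
P=np.array(P); vx,vy,x0,y0=cv2.fitLine(P.astype(np.float32),cv2.DIST_HUBER,0,.01,.01).ravel()
print(len(P),"dir",vx,vy,"pt",x0,y0,"resid",np.abs((P-[x0,y0])@[-vy,vx]).max())
e=wonz(o,d,321,307,143); print("end",e)
dv=np.array([vx,vy]); dv*=-np.sign(dv[0])   # outward
kn=np.array([x0,y0])+dv*((kt[:2]-[x0,y0])@dv); print("knob on line",kn,"end-knob",(e[:2]-kn)@dv)
print("hinge",kn-185*dv,"from end",e[:2]-290*dv,"ang",np.arctan2(dv[1],dv[0])+np.pi/2)
E
```

```text
knob box 22 334 186 282
knobtop approx [442.6  154.39 187.  ] width check [ 143.89 -157.16    0.  ]
20 dir 0.7277587 0.6858333 pt 521.02374 95.578094 resid 0.26433304632983984
end [432.42  12.47 143.  ]
knob on line [508.84  84.1 ] end-knob 104.7394575791096
hinge [643.48 210.98] from end [643.47 211.36] ang -0.81504834
```

```bash

python3 -m crank '[[[0.010,0.0005,-0.0026],[0,0,0],0.06],[[0.018,0,0],[0,0,0],0.06],[[0.018,0,0],[0,0,0],0.06],[[0.018,0,0],[0,0,0],0.05],[[0.018,0,0],[0,0,0],0.045],[[0.010,0,0],[0,0,0],0.045],[[0.006,0,0],[0,0,0],0.045],[[0,0,0],[0,0,0],0.045]]'
python3 - <<'E'
from h import *
o=ctrl.get_obs(); print(o["ee_pos"],o["ft_force"]); d=vision.get_image("wrist"); cv2.imwrite("pics/w2.png",d["img"])
E
```

```text
t: 3.83
ee_pos: [507.5, 83.2, 150.4]
orientation: [1.785, 0.697, -1.79]
ft_force: [-0.2, -0.7, -0.6]
width: 45.0
[507.54325247  83.17927807 150.35512387] [-0.23731162 -0.65456959 -0.59583909]
```

View pics/w2.png

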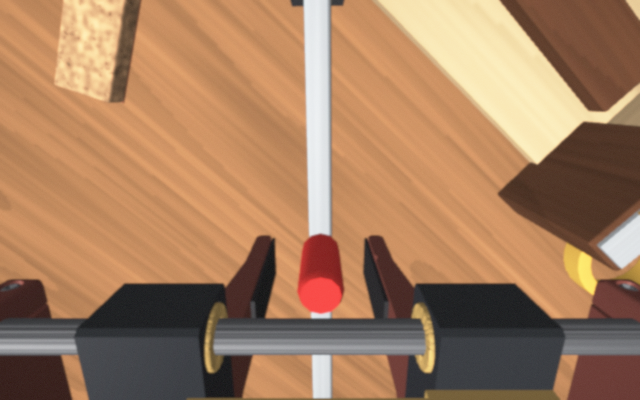

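The knob, at (320,275), sits centred between the pads. I'll close the jaws.

```bash

python3 -m crank '[[[0,0,0],[0,0,0],0.03],[[0,0,0],[0,0,0],0.022],[[0,0,0],[0,0,0],0.016],[[0,0,0],[0,0,0],0.012],[[0,0,0],[0,0,0],0.012],[[0,0,0],[0,0,0],0.012],[[0,0,0],[0,0,0],0.012],[[0,0,0],[0,0,0],0.012]]'
python3 - <<'E'
from h import *
np.set_printoptions(precision=4,suppress=True)
o=ctrl.get_obs(); print(o["ee_pos"],o["ft_force"],o["moment"],o["width"])
M=R.from_rotvec(o["orientation"]).as_matrix();print(M)
# lift plan: rigid with bar about pivot
th=0.19; 
# tool frame: x down, y normal, z outward. pivot rel. TCP: z=-135, x: down by (150.4-135)
piv=np.array([15.4,0,-135.])
# rotation lifting the outward end: find sign
for s in(1,-1):
    Rm=R.from_rotvec([0,s*th,0]).as_matrix(); print(s,"TCP moves", piv+Rm@(-piv), "per row chord (8)", )
E
```

```text
t: 4.55
ee_pos: [508.7, 83.3, 152.2]
orientation: [1.788, 0.697, -1.786]
ft_force: [0.2, -0.5, 6.7]
width: 19.6
[508.7031  83.3408 152.2046] [ 0.1812 -0.4872  6.7243] [-0.1011  0.1416  0.0591] 19.62818174075687
[[ 0.0009  0.6771 -0.7359]
 [ 0.0001 -0.7359 -0.6771]
 [-1.      0.0005 -0.0008]]
1 TCP moves [25.7731  0.      0.479 ] per row chord (8)
-1 TCP moves [-25.2188   0.      -5.3379] per row chord (8)
```

```bash

python3 -m crank '[[[-0.0032,0,-0.0004],[0,-0.024,0],0.012],[[-0.0032,0,-0.0004],[0,-0.024,0],0.012],[[-0.0032,0,-0.0004],[0,-0.024,0],0.012],[[-0.0032,0,-0.0004],[0,-0.024,0],0.012],[[-0.0032,0,-0.0004],[0,-0.024,0],0.012],[[-0.0032,0,-0.0004],[0,-0.024,0],0.012],[[-0.0032,0,-0.0004],[0,-0.024,0],0.012],[[-0.0032,0,-0.0004],[0,-0.024,0],0.012]]'
python3 - <<'E'
from h import *
np.set_printoptions(precision=3,suppress=True)
o=ctrl.get_obs(); print(o["ee_pos"],o["ft_force"],o["moment"],o["width"]); d=vision.get_image("wrist"); cv2.imwrite("pics/w3.png",d["img"])
d=vision.get_image("scene"); cv2.imwrite("pics/s3.png",cv2.resize(d["img"][100:300,230:450],None,fx=3,fy=3))
E
```

```text
t: 5.22
ee_pos: [512.5, 87.1, 176.8]
orientation: [1.588, 0.619, -1.927]
ft_force: [1.5, 0.8, -2.2]
width: 19.8
[512.525  87.106 176.755] [ 1.532  0.813 -2.248] [ 0.264 -0.521 -0.   ] 19.799594587155248
```

View pics/w3.png

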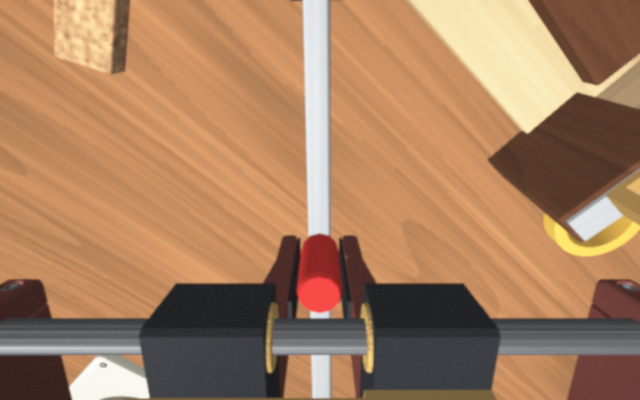

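View pics/s3.png

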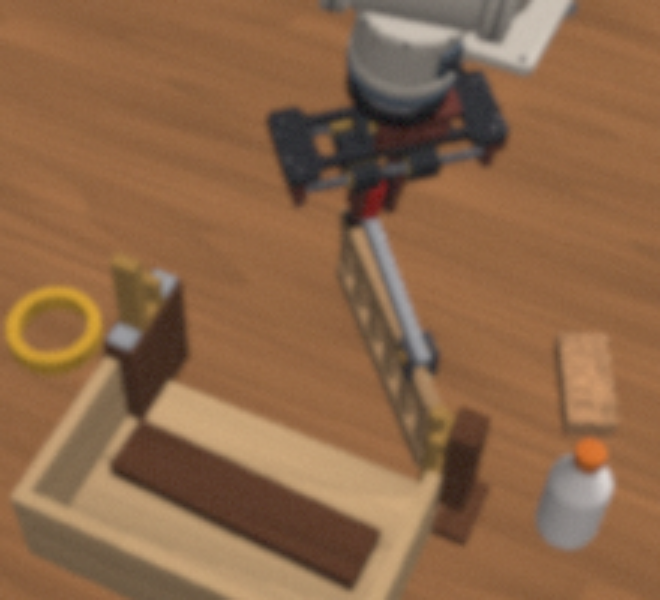

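The bar lifted freely: the vertical force is small and the grip width is 19.8. I work out the swing rows as a turn about the hinge axis.

```bash
cat >> h.py <<'E'
HG=np.array([642.3,209.7])
def swing(dphi,o=None,h=HG):
    o=o or ctrl.get_obs(); M=R.from_rotvec(o["orientation"]).as_matrix(); p=o["ee_pos"]
    r=np.r_[p[:2]-h,0]; a=np.arctan2(-r[0],-r[1])
    rot=R.from_rotvec([0,0,dphi]).as_matrix(); 
    print("t %.2f r %.1f ang %.4f z %.1f"%(o["t"],np.linalg.norm(r),a,p[2]),"F",o["ft_force"].round(1), "Mo",o["moment"].round(2),"w %.1f"%o["width"])
    nrm=np.array([np.cos(a),-np.sin(a),0]);print(" Fnormal(in +) %.2f Fradial %.2f yawtool %.4f"%(o["ft_force"]@nrm,o["ft_force"]@(r/np.linalg.norm(r)),np.arctan2(-M[1,1],M[0,1])))
    print(" row shift mm",(M.T@(rot@r-r)).round(3),"turn",(M.T@[0,0,dphi]).round(4))
E
python3 - <<'E'
from h import *
swing(0.05)
E
```

```text
t 5.32 r 178.5 ang 0.8137 z 176.8 F [ 1.3 -1.4 -0.7] Mo [-0.09 -0.41  0.08] w 19.3
 Fnormal(in +) 1.91 Fradial 0.07 yawtool 0.8262
 row shift mm [-0.062  8.918 -0.329] turn [-0.0491  0.      0.0096]
```

```bash

python3 -m crank '[[[0,0.0045,-0.0001],[-0.0246,0,0.0048],0.012],[[0,0.0089,-0.0003],[-0.0491,0,0.0096],0.012],[[0,0.0089,-0.0003],[-0.0491,0,0.0096],0.012],[[0,0.0089,-0.0003],[-0.0491,0,0.0096],0.012],[[0,0.0089,-0.0003],[-0.0491,0,0.0096],0.012],[[0,0.0089,-0.0003],[-0.0491,0,0.0096],0.012],[[0,0.0089,-0.0003],[-0.0491,0,0.0096],0.012],[[0,0.0045,-0.0001],[-0.0246,0,0.0048],0.012]]'
python3 - <<'E'
from h import *
swing(0.04)
E
```

```text
t: 5.98
ee_pos: [561.8, 49.9, 175.8]
orientation: [1.373, 0.839, -1.665]
ft_force: [-2.1, 3.5, -1.8]
width: 19.5
t 5.98 r 178.9 ang 0.4669 z 175.8 F [-2.1  3.5 -1.8] Mo [ 0.93 -0.06 -0.13] w 19.5
 Fnormal(in +) -3.46 Fradial -2.14 yawtool 0.4749
 row shift mm [-0.045  7.153 -0.196] turn [-0.0393 -0.      0.0076]
```

```bash

python3 -m crank '[[[0,0.0071,-0.0002],[-0.0393,0,0.0076],0.012],[[0,0.0071,-0.0002],[-0.0393,0,0.0076],0.012],[[0,0.0071,-0.0002],[-0.0393,0,0.0076],0.012],[[0,0.0071,-0.0002],[-0.0393,0,0.0076],0.012],[[0,0.0071,-0.0002],[-0.0393,0,0.0076],0.012],[[0,0.0071,-0.0002],[-0.0393,0,0.0076],0.012],[[0,0.0071,-0.0002],[-0.0393,0,0.0076],0.012],[[0,0.0036,-0.0001],[-0.0196,0,0.0038],0.012]]'
python3 - <<'E'
from h import *
swing(0.01)
d=vision.get_image("wrist"); cv2.imwrite("pics/w4.png",d["img"])
d=vision.get_image("scene"); cv2.imwrite("pics/s4.png",cv2.resize(d["img"][120:280,230:430],None,fx=3.7,fy=3.7))
d=vision.get_image("top"); cv2.imwrite("pics/t4.png",cv2.resize(d["img"][130:290,220:420],None,fx=3.7,fy=3.7))
E
```

```text
t: 6.65
ee_pos: [610.9, 33.3, 175.1]
orientation: [1.18, 0.993, -1.435]
ft_force: [-4.4, 3.0, 0.8]
width: 19.7
t 6.65 r 179.1 ang 0.1760 z 175.1 F [-4.4  3.   0.8] Mo [ 0.82  0.56 -0.26] w 19.7
 Fnormal(in +) -4.84 Fradial -2.17 yawtool 0.1757
 row shift mm [-0.008  1.791 -0.007] turn [-0.0098 -0.      0.0019]
```

View pics/w4.png

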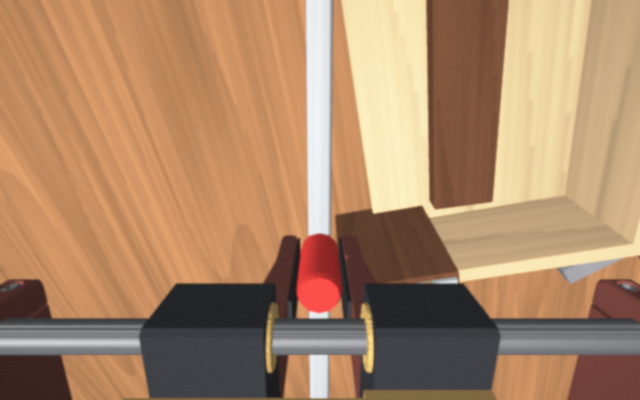

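View pics/s4.png

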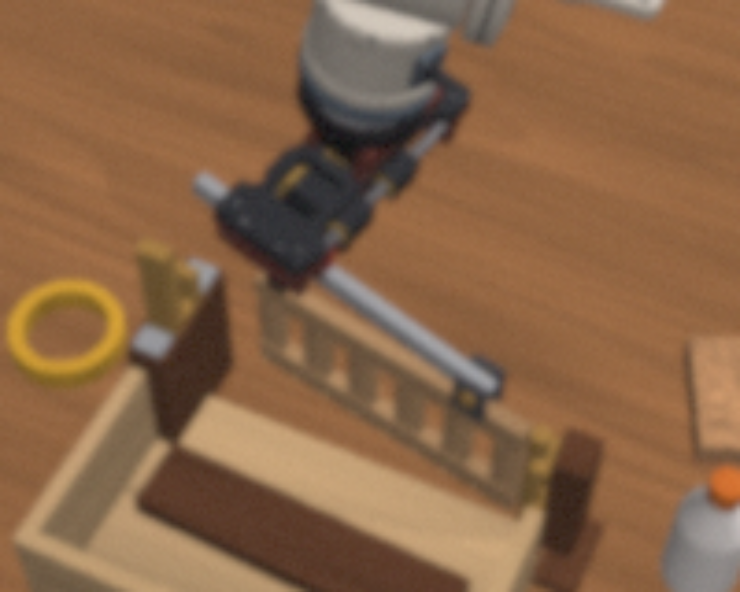

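View pics/t4.png

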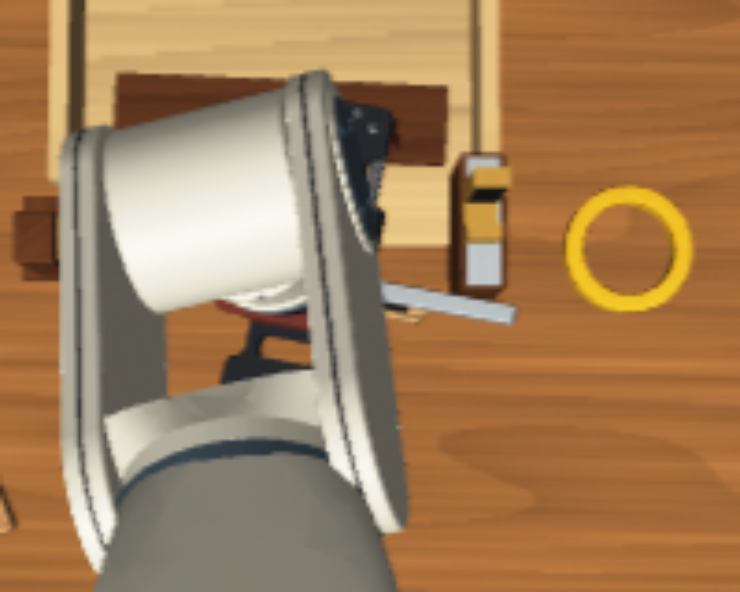

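```bash

python3 -m crank '[[[-0.0005,0.0036,0],[-0.0196,0,0.0038],0.012],[[-0.0005,0.0036,0],[-0.0196,0,0.0038],0.012],[[-0.0005,0.0036,0],[-0.0196,0,0.0038],0.012],[[0,0.0036,0],[-0.0196,0,0.0038],0.012],[[0,0.0036,0],[-0.0196,0,0.0038],0.012],[[0,0.0009,0],[-0.0049,0,0.001],0.012],[[0,0.0009,0],[-0.0049,0,0.001],0.012],[[0,0.0009,0],[-0.0049,0,0.001],0.012]]'
python3 - <<'E'
from h import *
swing(0.005)
d=vision.get_image("scene"); cv2.imwrite("pics/s5.png",cv2.resize(d["img"][120:280,230:430],None,fx=3.7,fy=3.7))
d=vision.get_image("top"); cv2.imwrite("pics/t5.png",cv2.resize(d["img"][160:220,310:390],None,fx=9,fy=9,interpolation=cv2.INTER_CUBIC))
E
```

```text
t: 7.47
ee_pos: [630.7, 31.4, 176.3]
orientation: [1.106, 1.044, -1.346]
ft_force: [-6.5, 5.4, -2.6]
width: 19.3
t 7.47 r 178.6 ang 0.0652 z 176.3 F [-6.5  5.4 -2.6] Mo [ 1.23  0.74 -0.36] w 19.3
 Fnormal(in +) -6.80 Fradial -4.95 yawtool 0.0629
 row shift mm [-0.004  0.893  0.001] turn [-0.0049 -0.      0.0009]
```

View pics/t5.png

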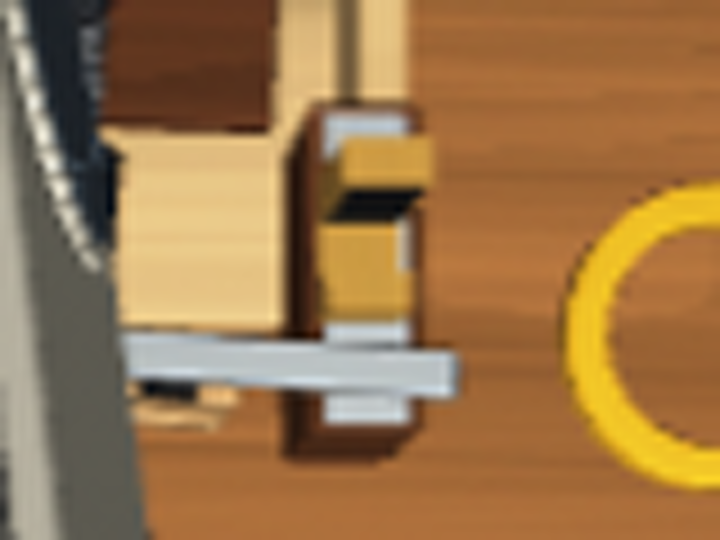

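View pics/s5.png

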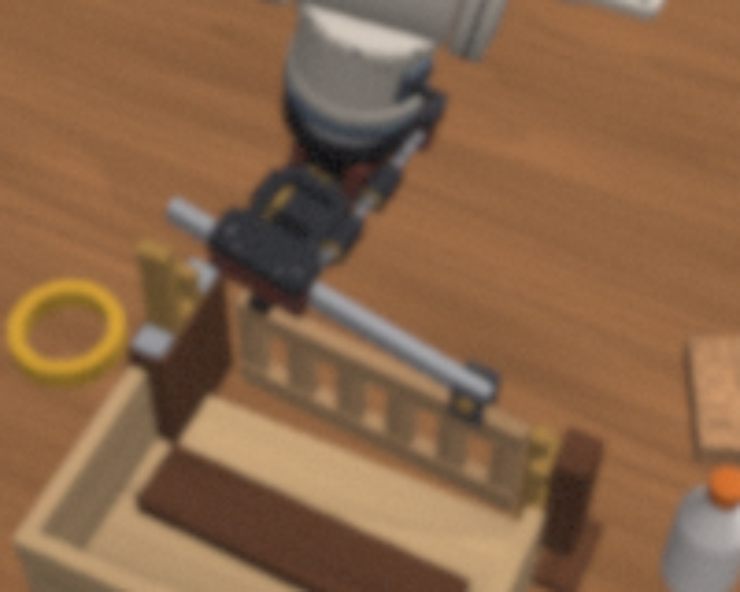

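```bash

python3 -m crank '[[[0,0.0014,-0.0003],[-0.0078,0,0.0015],0.012],[[0,0.0014,-0.0003],[-0.0078,0,0.0015],0.012],[[0,0.0014,-0.0003],[-0.0078,0,0.0015],0.012],[[0,0.0014,0],[-0.0078,0,0.0015],0.012],[[0,0.0014,0],[-0.0078,0,0.0015],0.012],[[0,0.0014,0],[-0.0078,0,0.0015],0.012],[[0,0.0014,0],[-0.0078,0,0.0015],0.012],[[0,0.0014,0],[-0.0078,0,0.0015],0.012]]'
python3 - <<'E'
from h import *
swing(0.005)
E
```

```text
t: 8.23
ee_pos: [641.7, 31.2, 176.3]
orientation: [1.064, 1.07, -1.296]
ft_force: [-7.5, 1.2, -1.9]
width: 19.5
t 8.23 r 178.5 ang 0.0031 z 176.3 F [-7.5  1.2 -1.9] Mo [ 0.62  0.84 -0.4 ] w 19.5
 Fnormal(in +) -7.55 Fradial -1.19 yawtool -0.0007
 row shift mm [-0.004  0.893  0.002] turn [-0.0049 -0.      0.001 ]
```

```bash

python3 -m crank '[[[0,0.0009,0],[-0.0049,0,0.001],0.012],[[0,0.0009,0],[-0.0049,0,0.001],0.012],[[0,0.0009,0],[-0.0049,0,0.001],0.012],[[0,0.0009,0],[-0.0049,0,0.001],0.012],[[0,0.0009,0],[-0.0049,0,0.001],0.012],[[0,0.0009,0],[-0.0049,0,0.001],0.012],[[0,0,0],[0,0,0],0.012],[[0,0,0],[0,0,0],0.012]]'
python3 - <<'E'
from h import *
swing(0.003)
d=vision.get_image("top"); cv2.imwrite("pics/t6.png",cv2.resize(d["img"][160:220,310:390],None,fx=9,fy=9,interpolation=cv2.INTER_CUBIC))
E
```

```text
t: 8.9
ee_pos: [647.1, 31.2, 176.2]
orientation: [1.044, 1.082, -1.273]
ft_force: [-7.4, 2.6, -3.0]
width: 19.5
t 8.90 r 178.6 ang -0.0270 z 176.2 F [-7.4  2.6 -3. ] Mo [ 0.61  0.76 -0.34] w 19.5
 Fnormal(in +) -7.33 Fradial -2.76 yawtool -0.0303
 row shift mm [-0.002  0.536  0.001] turn [-0.0029 -0.      0.0006]
```

View pics/t6.png

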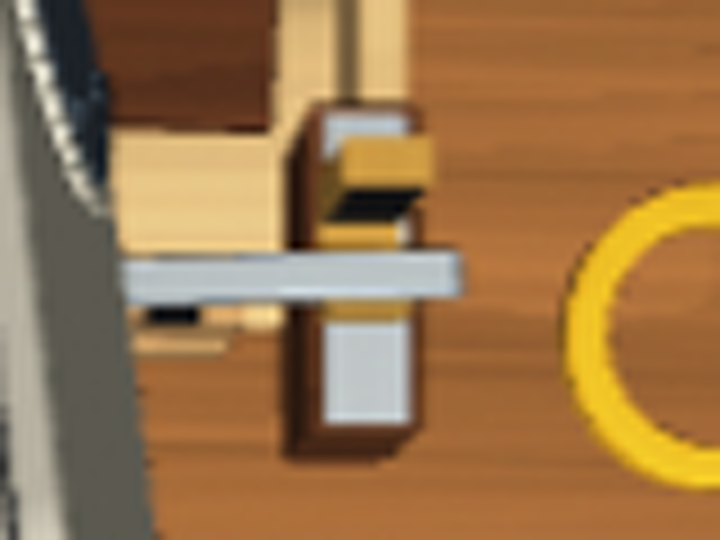

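The bar's inner edge is at crop row 252 and the plate face at about 203, so roughly 12 mm remain. I continue more slowly.

```bash

python3 -m crank '[[[0,0.0007,0],[-0.0039,0,0.0008],0.012],[[0,0.0007,0],[-0.0039,0,0.0008],0.012],[[0,0.0007,0],[-0.0039,0,0.0008],0.012],[[0,0.0007,0],[-0.0039,0,0.0008],0.012],[[0,0.0007,0],[-0.0039,0,0.0008],0.012],[[0,0.0007,0],[-0.0039,0,0.0008],0.012],[[0,0,0],[0,0,0],0.012],[[0,0,0],[0,0,0],0.012]]'
python3 - <<'E'
from h import *
swing(0.003)
E
```

```text
t: 9.62
ee_pos: [651.2, 31.3, 176.2]
orientation: [1.029, 1.092, -1.254]
ft_force: [-7.3, 1.7, -2.5]
width: 19.5
t 9.62 r 178.6 ang -0.0499 z 176.2 F [-7.3  1.7 -2.5] Mo [ 0.58  0.89 -0.35] w 19.5
 Fnormal(in +) -7.18 Fradial -2.10 yawtool -0.0541
 row shift mm [-0.002  0.536  0.002] turn [-0.0029 -0.      0.0006]
```

```bash

python3 -m crank '[[[0,0.0005,0],[-0.0029,0,0.0006],0.012],[[0,0,0],[0,0,0],0.012],[[0,0.0005,0],[-0.0029,0,0.0006],0.012],[[0,0,0],[0,0,0],0.012],[[0,0.0005,0],[-0.0029,0,0.0006],0.012],[[0,0,0],[0,0,0],0.012],[[0,0,0],[0,0,0],0.012],[[0,0,0],[0,0,0],0.012]]'
python3 - <<'E'
from h import *
swing(0.003)
d=vision.get_image("top"); cv2.imwrite("pics/t7.png",cv2.resize(d["img"][160:220,310:390],None,fx=9,fy=9,interpolation=cv2.INTER_CUBIC))
E
```

```text
t: 10.28
ee_pos: [652.6, 31.4, 176.2]
orientation: [1.023, 1.095, -1.247]
ft_force: [-7.3, 2.4, -2.1]
width: 19.1
t 10.28 r 178.6 ang -0.0578 z 176.2 F [-7.3  2.4 -2.1] Mo [ 0.62  0.89 -0.44] w 19.1
 Fnormal(in +) -7.13 Fradial -2.81 yawtool -0.0629
 row shift mm [-0.002  0.536  0.002] turn [-0.0029 -0.      0.0006]
```

View pics/t7.png

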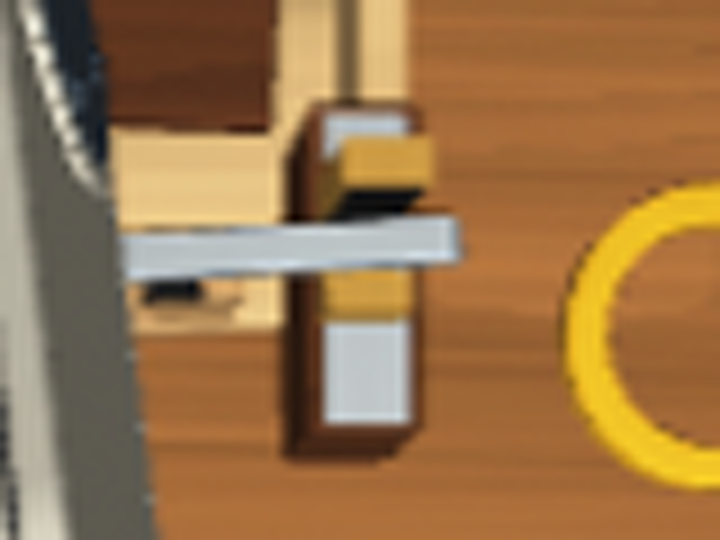

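About 4 mm remain (bar edge at row 221, plate at about 203).

```bash

python3 -m crank '[[[0,0.0005,0],[-0.0029,0,0.0006],0.012],[[0,0,0],[0,0,0],0.012],[[0,0.0005,0],[-0.0029,0,0.0006],0.012],[[0,0,0],[0,0,0],0.012],[[0,0.0005,0],[-0.0029,0,0.0006],0.012],[[0,0,0],[0,0,0],0.012],[[0,0,0],[0,0,0],0.012],[[0,0,0],[0,0,0],0.012]]'
python3 - <<'E'
from h import *
swing(0.003)
E
```

```text
t: 11.0
ee_pos: [654.1, 31.5, 176.2]
orientation: [1.017, 1.099, -1.239]
ft_force: [-6.5, 1.5, -1.3]
width: 19.4
t 11.00 r 178.6 ang -0.0661 z 176.2 F [-6.5  1.5 -1.3] Mo [ 0.53  0.9  -0.36] w 19.4
 Fnormal(in +) -6.42 Fradial -1.92 yawtool -0.0718
 row shift mm [-0.002  0.536  0.003] turn [-0.0029 -0.      0.0006]
```

```bash

python3 -m crank '[[[0,0.0005,0],[-0.0029,0,0.0006],0.012],[[0,0,0],[0,0,0],0.012],[[0,0,0],[0,0,0],0.012],[[0,0.0005,0],[-0.0029,0,0.0006],0.012],[[0,0,0],[0,0,0],0.012],[[0,0,0],[0,0,0],0.012],[[0,0,0],[0,0,0],0.012],[[0,0,0],[0,0,0],0.012]]'
python3 - <<'E'
from h import *
swing(0.003)
E
```

```text
t: 11.67
ee_pos: [655.1, 31.6, 176.2]
orientation: [1.013, 1.101, -1.235]
ft_force: [-6.8, 2.3, -2.0]
width: 19.7
t 11.67 r 178.6 ang -0.0717 z 176.2 F [-6.8  2.3 -2. ] Mo [ 0.6   0.94 -0.39] w 19.7
 Fnormal(in +) -6.64 Fradial -2.74 yawtool -0.0777
 row shift mm [-0.002  0.536  0.003] turn [-0.0029 -0.      0.0006]
```

```bash

python3 -m crank '[[[0,0.0005,0],[-0.0029,0,0.0006],0.012],[[0,0,0],[0,0,0],0.012],[[0,0,0],[0,0,0],0.012],[[0,0,0],[0,0,0],0.012],[[0,0,0],[0,0,0],0.012],[[0,0,0],[0,0,0],0.012],[[0,0,0],[0,0,0],0.012],[[0,0,0],[0,0,0],0.012]]'
python3 - <<'E'
from h import *
swing(0.003)
d=vision.get_image("top"); cv2.imwrite("pics/t8.png",cv2.resize(d["img"][160:220,310:390],None,fx=9,fy=9,interpolation=cv2.INTER_CUBIC))
E
```

```text
t: 12.33
ee_pos: [655.6, 31.6, 176.2]
orientation: [1.011, 1.102, -1.232]
ft_force: [-5.7, 2.0, -2.0]
width: 19.2
t 12.33 r 178.6 ang -0.0745 z 176.2 F [-5.7  2.  -2. ] Mo [ 0.58  0.92 -0.4 ] w 19.2
 Fnormal(in +) -5.51 Fradial -2.45 yawtool -0.0807
 row shift mm [-0.002  0.536  0.003] turn [-0.0029 -0.      0.0006]
```

View pics/t8.png

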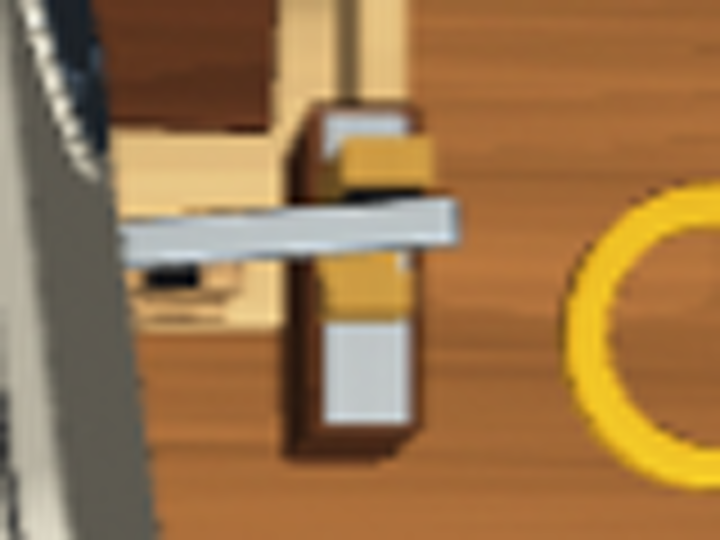

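```bash

python3 -m crank '[[[0,0.0005,0],[-0.0029,0,0.0006],0.012],[[0,0,0],[0,0,0],0.012],[[0,0,0],[0,0,0],0.012],[[0,0,0],[0,0,0],0.012],[[0,0,0],[0,0,0],0.012],[[0,0,0],[0,0,0],0.012],[[0,0,0],[0,0,0],0.012],[[0,0,0],[0,0,0],0.012]]'
python3 - <<'E'
from h import *
swing(0.003)
E
```

```text
t: 13.05
ee_pos: [655.8, 31.6, 176.1]
orientation: [1.009, 1.104, -1.23]
ft_force: [-8.4, 0.5, -2.3]
width: 19.2
t 13.05 r 178.6 ang -0.0756 z 176.1 F [-8.4  0.5 -2.3] Mo [ 0.54  1.09 -0.49] w 19.2
 Fnormal(in +) -8.32 Fradial -1.11 yawtool -0.0835
 row shift mm [-0.002  0.536  0.004] turn [-0.0029 -0.      0.0006]
```

```bash

python3 -m crank '[[[0,0.0005,0],[-0.002,0,0.0004],0.012],[[0,0,0],[0,0,0],0.012],[[0,0,0],[0,0,0],0.012],[[0,0,0],[0,0,0],0.012],[[0,0,0],[0,0,0],0.012],[[0,0,0],[0,0,0],0.012],[[0,0,0],[0,0,0],0.012],[[0,0,0],[0,0,0],0.012]]'
python3 - <<'E'
from h import *
swing(0.003)
E
```

```text
t: 13.72
ee_pos: [655.8, 31.6, 176.1]
orientation: [1.007, 1.105, -1.23]
ft_force: [-9.3, 2.1, -0.2]
width: 19.6
t 13.72 r 178.6 ang -0.0758 z 176.1 F [-9.3  2.1 -0.2] Mo [ 0.57  1.36 -0.53] w 19.6
 Fnormal(in +) -9.13 Fradial -2.78 yawtool -0.0853
 row shift mm [-0.002  0.536  0.005] turn [-0.0029 -0.      0.0006]
```

Contact is confirmed: the TCP stopped at x 655.8 while I commanded more, and the load rose about 3 N. I back off roughly 2 mm at the bar to centre it in the slot.

```bash

python3 -m crank '[[[0,-0.0006,0],[0.0035,0,-0.0007],0.012],[[0,-0.0006,0],[0.0035,0,-0.0007],0.012],[[0,-0.0005,0],[0.0034,0,-0.0007],0.012],[[0,0,0],[0,0,0],0.012],[[0,0,0],[0,0,0],0.012],[[0,0,0],[0,0,0],0.012],[[0,0,0],[0,0,0],0.012],[[0,0,0],[0,0,0],0.012]]'
python3 - <<'E'
from h import *
swing(0.003)
E
```

```text
t: 14.38
ee_pos: [655.7, 31.7, 176.5]
orientation: [1.015, 1.099, -1.235]
ft_force: [-5.4, 2.6, -1.8]
width: 19.5
t 14.38 r 178.5 ang -0.0754 z 176.5 F [-5.4  2.6 -1.8] Mo [ 0.64  0.69 -0.29] w 19.5
 Fnormal(in +) -5.17 Fradial -2.98 yawtool -0.0757
 row shift mm [-0.002  0.535 -0.   ] turn [-0.0029 -0.      0.0006]
```

```bash

python3 -m crank '[[[0,-0.0005,0],[0.002,0,-0.0004],0.012],[[0,-0.0005,0],[0.002,0,-0.0004],0.012],[[0,0,0],[0,0,0],0.012],[[0,0,0],[0,0,0],0.012],[[0,0,0],[0,0,0],0.012],[[0,0,0],[0,0,0],0.012],[[0,0,0],[0,0,0],0.012],[[0,0,0],[0,0,0],0.012]]'
python3 - <<'E'
from h import *
swing(0.003)
E
```

```text
t: 15.05
ee_pos: [655.2, 31.8, 176.7]
orientation: [1.019, 1.097, -1.237]
ft_force: [-5.6, 3.0, -2.7]
width: 19.3
t 15.05 r 178.4 ang -0.0725 z 176.7 F [-5.6  3.  -2.7] Mo [ 0.77  0.57 -0.25] w 19.3
 Fnormal(in +) -5.33 Fradial -3.39 yawtool -0.0719
 row shift mm [-0.001  0.535 -0.001] turn [-0.0029 -0.      0.0006]
```

```bash

python3 -m crank '[[[0,-0.0004,0],[0.002,0,-0.0004],0.012],[[0,0,0],[0,0,0],0.012],[[0.0032,0,0.0004],[0,0.024,0],0.012],[[0.0032,0,0.0004],[0,0.024,0],0.012],[[0.0032,0,0.0004],[0,0.024,0],0.012],[[0,0,0],[0,0,0],0.012],[[0,0,0],[0,0,0],0.012],[[0,0,0],[0,0,0],0.012]]'
python3 - <<'E'
from h import *
swing(0.003)
d=vision.get_image("scene"); cv2.imwrite("pics/s9.png",cv2.resize(d["img"][160:240,250:350],None,fx=7,fy=7,interpolation=cv2.INTER_CUBIC))
d=vision.get_image("top"); cv2.imwrite("pics/t9.png",cv2.resize(d["img"][160:220,310:390],None,fx=9,fy=9,interpolation=cv2.INTER_CUBIC))
E
```

```text
t: 15.72
ee_pos: [654.8, 29.0, 167.2]
orientation: [1.072, 1.152, -1.211]
ft_force: [-4.2, 4.0, -2.1]
width: 19.2
t 15.72 r 181.1 ang -0.0689 z 167.2 F [-4.2  4.  -2.1] Mo [ 0.78  0.66 -0.21] w 19.2
 Fnormal(in +) -3.89 Fradial -4.30 yawtool -0.0696
 row shift mm [-0.001  0.543 -0.   ] turn [-0.003  -0.      0.0004]
```

View pics/s9.png

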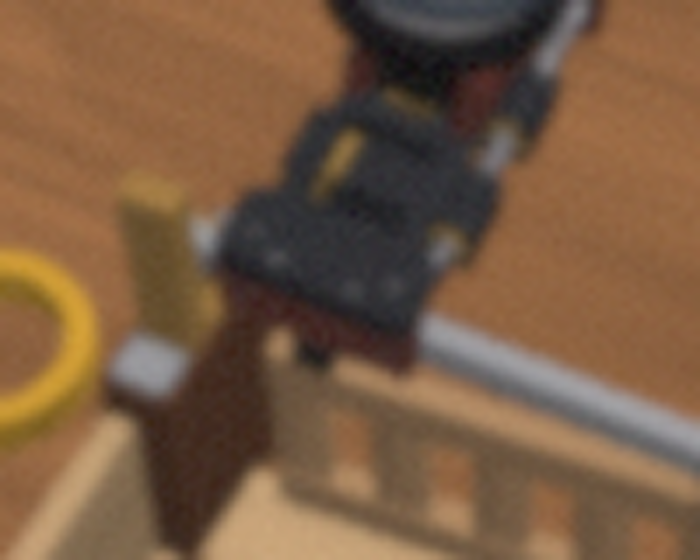

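View pics/t9.png

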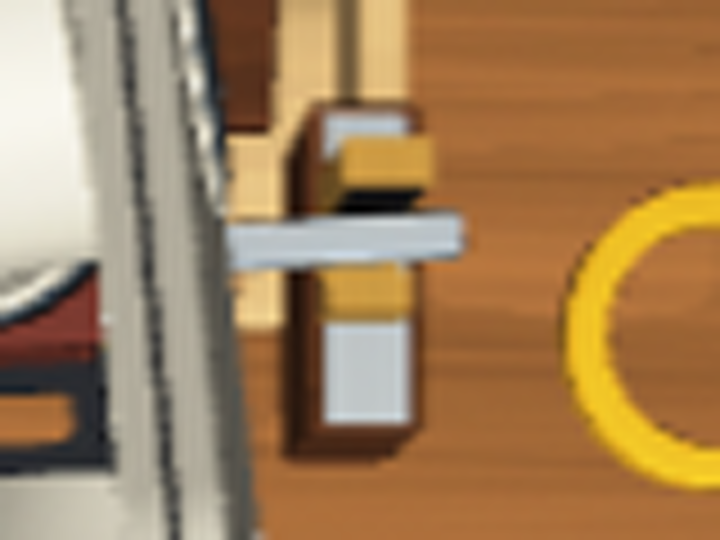

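```bash

python3 -m crank '[[[0.0032,0,0],[0,0.024,0],0.012],[[0.0032,0,0],[0,0.024,0],0.012],[[0,0,0],[0,0,0],0.012],[[0,0,0],[0,0,0],0.012],[[0,0,0],[0,0,0],0.012],[[0,0,0],[0,0,0],0.012],[[0,0,0],[0,0,0],0.012],[[0,0,0],[0,0,0],0.012]]'
python3 - <<'E'
from h import *
swing(0.003)
E
```

```text
t: 16.48
ee_pos: [654.8, 27.8, 161.2]
orientation: [1.104, 1.188, -1.191]
ft_force: [-7.0, 0.1, -1.8]
width: 19.3
t 16.48 r 182.4 ang -0.0687 z 161.2 F [-7.   0.1 -1.8] Mo [ 0.21  0.87 -0.19] w 19.3
 Fnormal(in +) -6.99 Fradial -0.59 yawtool -0.0700
 row shift mm [-0.001  0.547 -0.   ] turn [-0.003  -0.      0.0002]
```

```bash

python3 -m crank '[[[0.0032,0,0.0002],[0,0.024,0],0.012],[[0.0032,0,0.0002],[0,0.024,0],0.012],[[0,0,0],[0,0,0],0.012],[[0.0016,0,0],[0,0.012,0],0.012],[[0,0,0],[0,0,0],0.012],[[0,0,0],[0,0,0],0.012],[[0,0,0],[0,0,0],0.012],[[0,0,0],[0,0,0],0.012]]'
python3 - <<'E'
from h import *
swing(0.003)
E
```

```text
t: 17.15
ee_pos: [655.0, 26.5, 153.5]
orientation: [1.146, 1.233, -1.165]
ft_force: [-6.2, -2.1, -1.3]
width: 19.5
t 17.15 r 183.6 ang -0.0693 z 153.5 F [-6.2 -2.1 -1.3] Mo [-0.18  0.88 -0.06] w 19.5
 Fnormal(in +) -6.31 Fradial 1.65 yawtool -0.0703
 row shift mm [-0.001  0.551 -0.   ] turn [-0.003 -0.     0.   ]
```

```bash

python3 -m crank '[[[0.001,0,0],[0,0.008,0],0.012],[[0,0,0],[0,0,0],0.012],[[0.001,0,0],[0,0.006,0],0.012],[[0,0,0],[0,0,0],0.012],[[0,0,0],[0,0,0],0.012],[[0,0,0],[0,0,0],0.012],[[0,0,0],[0,0,0],0.012],[[0,0,0],[0,0,0],0.012]]'
python3 - <<'E'
from h import *
swing(0.003)
d=vision.get_image("scene"); cv2.imwrite("pics/s10.png",cv2.resize(d["img"][160:240,250:350],None,fx=7,fy=7,interpolation=cv2.INTER_CUBIC))
E
```

```text
t: 17.82
ee_pos: [655.6, 26.5, 152.3]
orientation: [1.156, 1.242, -1.158]
ft_force: [-6.9, -2.3, 3.1]
width: 19.6
t 17.82 r 183.7 ang -0.0727 z 152.3 F [-6.9 -2.3  3.1] Mo [-0.31  1.02 -0.14] w 19.6
 Fnormal(in +) -7.09 Fradial 1.77 yawtool -0.0706
 row shift mm [-0.001  0.551 -0.002] turn [-0.003 -0.     0.   ]
```

View pics/s10.png

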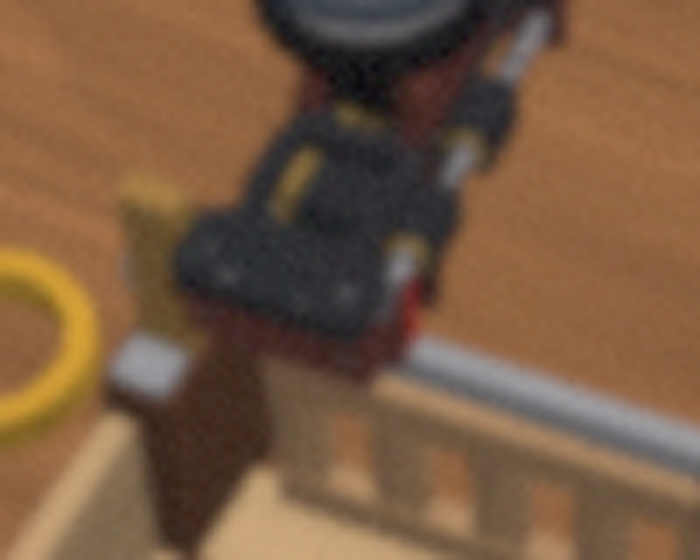

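The bar is down: z is 152.3, the same as the level grip, and it now pushes up 3 N. I ease the gate back so the bar rests gently on the lip before releasing.

```bash

python3 -m crank '[[[0,-0.0005,0],[0.0027,0,0],0.012],[[0,-0.0005,0],[0.0027,0,0],0.012],[[0,-0.0005,0],[0.0027,0,0],0.012],[[0,-0.0005,0],[0.0027,0,0],0.012],[[0,-0.0005,0],[0.0027,0,0],0.012],[[0,-0.0005,0],[0.0027,0,0],0.012],[[0,0,0],[0,0,0],0.012],[[0,0,0],[0,0,0],0.012]]'
python3 - <<'E'
from h import *
swing(0.003)
E
```

```text
t: 18.53
ee_pos: [654.2, 26.5, 152.3]
orientation: [1.171, 1.234, -1.167]
ft_force: [-1.3, -5.9, 2.4]
width: 19.4
t 18.53 r 183.6 ang -0.0646 z 152.3 F [-1.3 -5.9  2.4] Mo [-0.93  0.25  0.03] w 19.4
 Fnormal(in +) -1.65 Fradial 5.85 yawtool -0.0546
 row shift mm [ 0.001  0.551 -0.006] turn [-0.003  0.    -0.   ]
```

The lip now carries the gate, since the normal load fell from 7 N to 1.6 N. I open the jaws and retreat upward.

```bash

python3 -m crank '[[[0,0,0],[0,0,0],0.024],[[0,0,0],[0,0,0],0.03],[[0,0,0],[0,0,0],0.036],[[0,0,0],[0,0,0],0.044],[[0,0,0],[0,0,0],0.05],[[0,0,0],[0,0,0],0.05],[[0,0,0],[0,0,0],0.05],[[0,0,0],[0,0,0],0.05]]'
python3 - <<'E'
from h import *
swing(0.003)
o=ctrl.get_obs();d=vision.get_image("wrist"); cv2.imwrite("pics/w11.png",d["img"])
E
```

```text
t: 19.2
ee_pos: [653.5, 27.1, 151.9]
orientation: [1.171, 1.235, -1.167]
ft_force: [-0.7, 0.1, -0.0]
width: 49.9
t 19.20 r 182.9 ang -0.0614 z 151.9 F [-0.7  0.1 -0. ] Mo [-0.09 -0.09 -0.03] w 49.9
 Fnormal(in +) -0.70 Fradial -0.18 yawtool -0.0545
 row shift mm [ 0.     0.549 -0.005] turn [-0.003  0.    -0.   ]
```

View pics/w11.png

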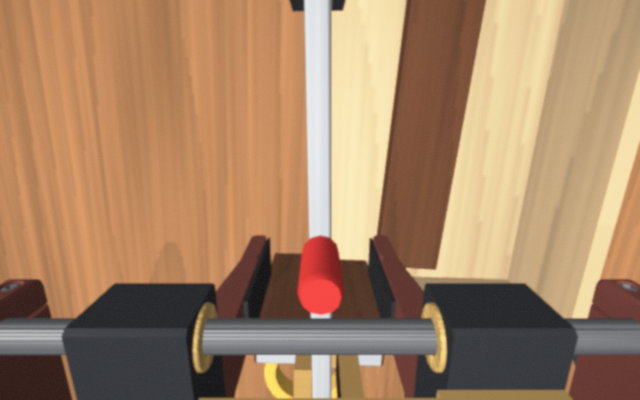

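The gate holds shut with the jaws open, and the knob is still centred at (320,275). Now I retract.

```bash

python3 -m crank '[[[-0.008,0,0],[0,0,0],0.05],[[-0.012,0,0],[0,0,0],0.05],[[-0.02,0,0],[0,0,0],0.05],[[-0.02,0,0],[0,0,0],0.05],[[-0.02,0,0],[0,0,0],0.05],[[-0.02,0,0],[0,0,0],0.05],[[-0.02,0,0],[0,0,0],0.05],[[-0.01,0,0],[0,0,0],0.05]]'
python3 -m crank '[[[0,-0.015,0],[0,0,0],0.05],[[0,-0.03,0],[0,0,0],0.05],[[0,-0.03,0],[0,0,0],0.05],[[0,-0.03,0],[0,0,0],0.05],[[0,-0.03,0],[0,0,0],0.05],[[0,-0.03,0],[0,0,0],0.05],[[0,-0.03,0],[0,0,0],0.05],[[0,-0.01,0],[0,0,0],0.05]]'
python3 - <<'E'
from h import *
o=ctrl.get_obs();print(o["ee_pos"],o["ft_force"])
T=vision.get_image("top"); cv2.imwrite("pics/t12.png",cv2.resize(T["img"][105:285,180:420],None,fx=3.3,fy=3.3,interpolation=cv2.INTER_CUBIC))
S=vision.get_image("scene"); cv2.imwrite("pics/s12.png",cv2.resize(S["img"][140:300,230:450],None,fx=3.6,fy=3.6,interpolation=cv2.INTER_CUBIC))
rt=red(T["img"]);rs=red(S["img"]);print([(a.tolist(),b) for a,b in rt],[(a.tolist(),b) for a,b in rs])
E
```

```text
t: 19.92
ee_pos: [654.7, 26.8, 286.2]
orientation: [1.173, 1.232, -1.164]
ft_force: [0.9, 0.6, 0.8]
width: 49.8
t: 20.58
ee_pos: [445.0, 15.5, 281.8]
orientation: [1.17, 1.237, -1.169]
ft_force: [-0.2, -0.1, 0.2]
width: 50.2
[444.95445647  15.53106061 281.83563626] [-0.1843623  -0.09137137  0.2249301 ]
[([313, 183, 8, 10, 59], array([316.54237288, 187.71186441]))] [([302, 195, 7, 12, 40], array([305.075, 199.3  ])), ([305, 208, 2, 1, 2], array([305.5, 208. ])), ([307, 205, 1, 1, 1], array([307., 205.]))]
```

View pics/t12.png

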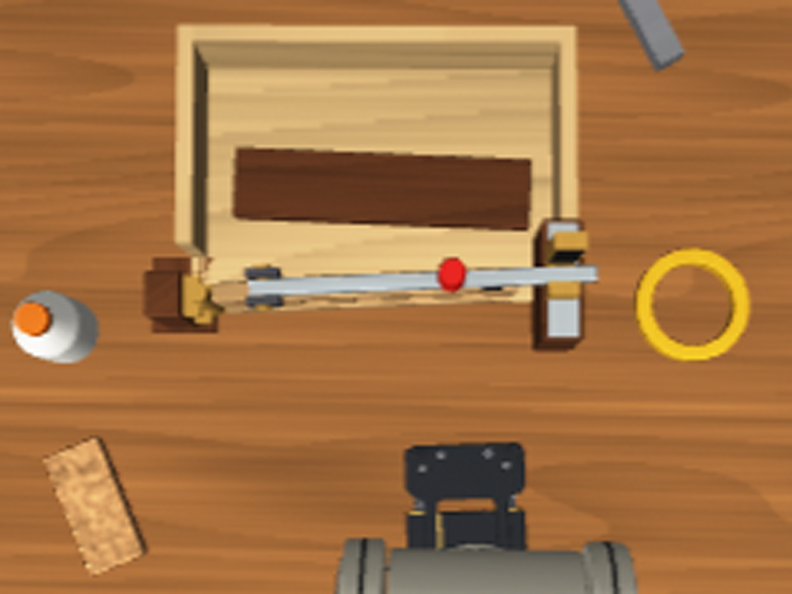

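View pics/s12.png

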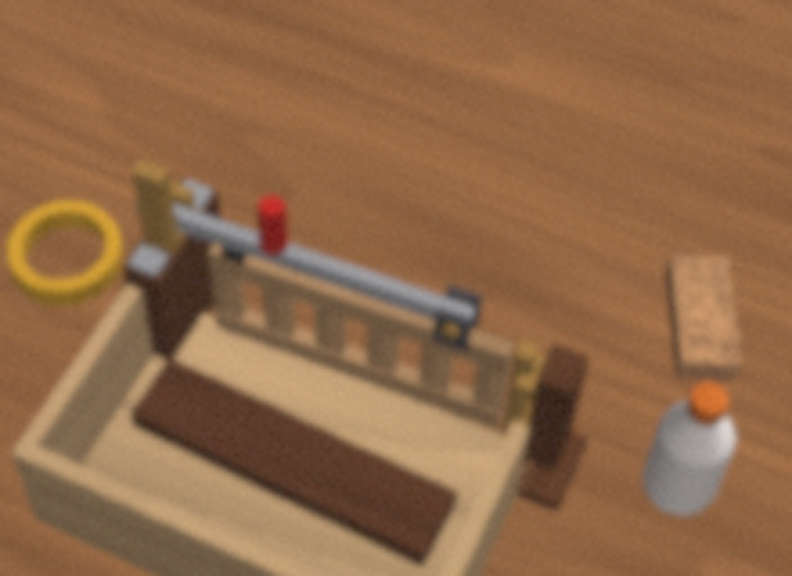

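```bash
python3 - <<'E'
from h import *
T=vision.get_image("top");S=vision.get_image("scene")
rt=red(T["img"]);rs=red(S["img"]);p,g=two(T,rt[0][1],S,rs[0][1]);print("knob",p,g,np.linalg.norm(p[:2]-HG))
# bar end, free corner top of bar
t=lambda x,y:(180+x/3.3,105+y/3.3)
s=lambda x,y:(230+x/3.6,140+y/3.6)
print("bar end top",two(T,t(597,267),S,s(176,208)))
print(onz(T,*t(597,274),143), ctrl.get_obs()["t"])
E
```

```text
knob [653.02091923  24.61408066 170.72940724] 1.3793023333602537 185.39615866443447
bar end top (array([657.31858134, -67.68583941, 134.95763315]), np.float64(31.82157271929973))
[658.3182779  -81.34418387 143.        ] 20.7833
```

```bash
python3 - <<'E'
from h import *
T=vision.get_image("top");S=vision.get_image("scene"); 
a=-0.063+0.0
for n,xy,obs in [("start",[507.5,83.0],"rows163-175 c352.3,168.6"),("now",[653.5,25.0],"rows195-206 c305.1,199.3")]:
    print(n,proj(S,[*xy,187]),proj(S,[*xy,143]),proj(S,[*xy,168]),obs, "top",proj(T,[*xy,187]))
im=S["img"][175:225,262:322];cv2.imwrite("pics/s13.png",cv2.resize(im,None,fx=12,fy=12,interpolation=cv2.INTER_CUBIC))
E
```

```text
start [352.03797206 164.01834326] [351.15862476 175.36729451] [351.6513908  169.00760277] rows163-175 c352.3,168.6 top [288.99313156 250.83303018]
now [304.60643629 196.37023389] [305.24411518 207.30844512] [304.88706901 201.18397326] rows195-206 c305.1,199.3 top [316.24507521 186.79043926]
```

View pics/s13.png

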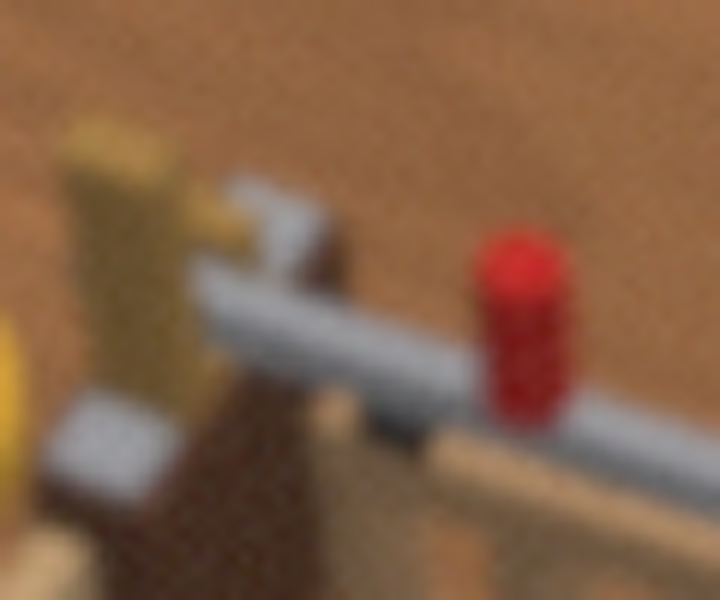

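```bash
python3 - <<'E'
from workcell import workorder, ctrl
print(workorder.close_job(), ctrl.get_obs()["t"])
E
```

```text
the job is handed in; nothing more can be done
the job is handed in; nothing more can be done
```

The gate is shut and latched, and I handed the job in about 21 s into the 51 s allowed. I lifted the bar about 0.18 rad by the knob and swung the gate in. The bar met the catch's back plate at about −0.076 rad with roughly 3 N of extra load. I then backed off about 2 mm, lowered the bar into the slot, let the lip take the load and let go.

**Last checks that agreed:**
- With the jaws open, the gate stayed shut and the wrist force was near zero.
- The top and scene views show the bar lying between lip and plate, resting on the gate. The blank, tape, glue and sander look unmoved.
- The bar's free end measures about 291 mm from the hinge (290 expected when level), and the red knob's top sits in the picture within 1 pixel of where a level bar would put it.

**Checks that disagreed:**
- The two-view knob height came out at 170.7 mm rather than 168. I put this down to the colour mask missing the knob's shaded lower part.
- A two-view check on the bar's end failed with a 32 mm mismatch, probably because the plate hides that end in the scene view. I did not rely on it.

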